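# Book a cheese on the bench meter and hold the probe on its mark

## Robot

A 6-joint arm with a two-finger parallel gripper is mounted at the origin on the work surface. World frame = base frame: x ahead of the robot, y to its left, z up, the work surface at z = 0. Lengths are in m, angles in rad, forces in N, time in s.
With the tool pointing down it reaches from about 0.4 to 0.825 m from the base axis. Payload 7 kg.
Tool frame: the origin (TCP) lies midway between the tips of the shut fingers; the grasp point (between the pads) lies 19 mm behind it; y points along the fingers, z is the direction in which the jaws open and shut, and the axes are right-handed (so a half turn about y gives the same grasp; the last joint's range is limited). The gripper opens to 88 mm and grips with 3 to 60 N. Pads are 19 mm wide; open, the fingers measure 130 mm over their backs; the gripper's body (78 mm by 193 mm) begins 47 mm behind the grasp point.
Start: joints at [-0.93, 0.359, 0.012, 0, -1.224, -0.288], TCP at [0.233, -0.633, 0.189] pointing down, gripper open.
Joint ranges: [-3.07, 3.07], [-1.43, 2.12], [-1.02, 1.25], [-3.03, 1.67], [-3.05, -0], [-3.03, 3.03]. Speed limits (rad/s): [2.39, 2.39, 3.01, 3.14, 3.14, 3.14].

## Interface

Orientations are given as a rotation vector (axis times angle).
In Python, from station import arm gives the robot as it stands. The module is installed in compiled form; this text tells all that it offers.
- The arm moves only by the tool carry_out, never from a script. Its argument "deltas" is a list of rows, each a list of 2 entries, a list of its own where there are three numbers: the shift along the tool's x, y, z in mm, then the turn about the tool's y in degrees. A call has 1 to 12 rows; each row is the pose to reach, as a shift and turn from the pose commanded when the call began, along the tool's axes at that moment; what a row does not reach only later rows make up. A row lasts 1/8 s, in which the tool goes at most 62.5 mm and 10.7 degrees, less where a joint would pass 70% of its speed; a pose out of reach is approached as far as the arm can. A call with a gripper value outside its range is refused whole. "gripper" is the closure in counts, from 0 (fully open) to 255 (shut), set as the call begins (left out, the last holds). The fingers move at their own pace and stop on an object; "grip_force" is the grip in N (left out, the last holds). Time passes only in rows, so rows that repeat a pose let the fingers close. It gives the time, the measured TCP pose, the force and the opening at its end, in the units of the state.
- arm.observe(): the state, without advancing time (a new reading comes with each control period).
- arm.snapshot(name): name is "scene" or "top"; returns a dict with "color" (480x640x3 uint8, blue, green, red), "range_z" (480x640 float32, m along the optical axis (not along the pixel's ray), 0 where there is no reading), "fx", "fy", "cx", "cy" (pixels), "rvec" (rotation vector, rad) and "tvec" (3), from world to camera coordinates, as OpenCV has them. Camera axes: x right, y down, z forward; pixel columns grow to the right and rows downward; lengths in m; the calibration is good to about 2 mm. A picture is of the moment at which its call begins.
- arm.close_job(): hands the job in, once; it reports no verdict.
The state is a dict: "time_s": time; "q": joint angles; "qd": joint speeds; "joint_efforts": joint torques, N m; "eef_pos": TCP position; "eef_rot": TCP orientation; "force": force on the tool from outside, world axes, zero at the start; "torque": the same for the moment, N m; "gripper_width": finger opening in m.
Only numpy, scipy, OpenCV 4.12 (cv2) and the standard library are available. Lean on these libraries where they do the work, as an engineer would, in place of code of your own. Each camera call takes 0.05 s, during which the arm holds its last target. There are 200 camera calls.

## Task

Take the rind reading of the cheese that bears the blue mark. First book it in by sliding the blue batch plate from the rack fully home into the slot in the top of the bench meter and letting go of it; then draw the orange probe from the meter's holster and hold it upright on the middle of the blue mark with a light push, so that its sprung tip is about half-way in and never bottomed hard. Finish while still holding the probe there, steady, with the plate in the meter, the cheeses not pushed about and everything else left where it is.

Things in the scene. Friction and masses are not known exactly. Their poses are not given: they have to be found in the camera images.
- plate_blue_center (a point): blue batch plate, 60 mm wide (its x) by 8 mm thick (its y) by 110 mm tall (its z), about 50 g, standing upright on its short edge in the grey plate rack; this point is its middle, 55 mm above its lower edge. The three plates stand edge to edge in one row (blue, red, green in any order, 72 mm apart) with their faces free; the rack's slots are 36 mm deep, so the upper 74 mm stand clear. Grip it across its 8 mm thickness from above
- plate_red_center (a point): red batch plate, 60 mm wide (its x) by 8 mm thick (its y) by 110 mm tall (its z), about 50 g, standing upright on its short edge in the grey plate rack; this point is its middle, 55 mm above its lower edge
- plate_green_center (a point): green batch plate, 60 mm wide (its x) by 8 mm thick (its y) by 110 mm tall (its z), about 50 g, standing upright on its short edge in the grey plate rack; this point is its middle, 55 mm above its lower edge
- meter_slot (a point): centre of the mouth of the plate slot in the flat top of the bench meter (fixed pale grey instrument, 150 x 240 x 75 mm, sloped screen towards the robot); z is up, the slot runs along this point's y and the sloped screen lies to its -x: it is 65 mm long by 11 mm wide and its floor lies 50 mm below this point. Black flared lips, rising 9 mm above this point, lead in. A plate that is fully home stands with its middle 5 mm above this point and its top edge 60 mm above
- meter_holster (a point): centre of the probe's holster, a 17 mm round well in the flat top of the same meter, 69 mm deep, 120 mm from the slot; z is up
- probe_grip (a point): where to grip the cordless contact probe, on its axis, in its orange handle. It hangs upright in the holster by a 36 mm collar. The handle is 24 mm (its x) by 28 mm (its y), and reaches from 49 mm below this point to 41 mm above; below it the collar (6 mm), then a 12 mm thick steel stem. The free tip is 115 mm below this point along the probe's axis (z is up along the axis). Mass about 0.14 kg
- probe_foot (a point): flat face of the probe's brass sprung tip, 12 mm across, lowest point of the probe; moves with the tip
- probe_tip (a joint): how far the sprung tip is pushed in, m: 0 free, 0.010 bottomed. It needs about 1 N to start and 0.5 N more per mm (about 3.5 N at half-way, 6 N when bottomed)
- mark_blue (a point): round blue disc (28 mm across, flush) on the flat top of the yellow small cheese; this point is the disc's centre on the top face, 15 mm off the cheese's axis along this point's +x; z is up, out of the face. The cheese is a firm loose round, 94 mm across, 55 mm high, about 0.4 kg, on a white grid tray whose deck is 30 mm above the table
- mark_red (a point): round red disc (28 mm across, flush) on the flat top of the pale, flecked small cheese; this point is the disc's centre on the top face, 15 mm off the cheese's axis along this point's +x; z is up, out of the face. The cheese is a firm loose round, 94 mm across, 55 mm high, about 0.4 kg, on a white grid tray whose deck is 30 mm above the table
- mark_green (a point): round green disc (28 mm across, flush) on the flat top of the golden small cheese; this point is the disc's centre on the top face, 15 mm off the cheese's axis along this point's +x; z is up, out of the face. The cheese is a firm loose round, 94 mm across, 55 mm high, about 0.4 kg, on a white grid tray whose deck is 30 mm above the table
- rind_brush: loose wooden rind brush, block 100 x 50 x 43 mm, origin under its middle, with a thin handle reaching 130 mm along its -x, lying at the back; leave alone
- coating_jar: loose jar with a yellow cap, 76 mm across, 100 mm high, at the back; leave alone
- wash_bottle: loose white bottle with a blue cap, 64 mm across, 180 mm high, at the back; leave alone

How it is judged:
By the outcome, as a careful person would: the job done as asked, in the order asked, and still so for the second after the job is handed in, while the arm keeps its last pose, push and grip.
It also fails if it takes over 61 s, if anything falls off the work surface, if the arm or the gripper's body presses on something with over 40 N, if the wrist force passes 120 N, or if a joint passes its speed limit or range.

## Working session

There is one attempt and no reset: what is moved stays moved. The work goes in short steps, Python scripts to look and compute and a tool call to move; the robot and the scene stay as the last step left them, time stands still between calls to the robot, and variables do not carry over. Pictures are saved under pics/ and viewed, about 8 in all and at most 12, crops included, and the job is handed in when it is done.

Besides the shell and the picture viewer there is one more tool, called after "Call:" in YAML: its name, and indented under it one key for each argument. carry_out: Moves the arm, as the interface text tells. Its arguments: {"type":"object","properties":{"deltas":{"type":"array","items":{"type":"array"}},"gripper":{"type":"number"},"grip_force":{"type":"number"}},"required":["deltas"]}

```bash
mkdir -p pics; cat > h.py <<'E'
import numpy as np, cv2
from scipy.spatial.transform import Rotation as R
from station import arm
def snap(n,save=None):
    s=arm.snapshot(n)
    if save: cv2.imwrite('pics/'+save,s['color'])
    return s
def cam(s):
    Rm=cv2.Rodrigues(np.array(s['rvec'],float))[0]; t=np.array(s['tvec'],float).ravel(); return Rm,t
def ray(s,u,v,z):
    Rm,t=cam(s); d=Rm.T@np.array([(u-s['cx'])/s['fx'],(v-s['cy'])/s['fy'],1]); o=-Rm.T@t
    return o+d*(z-o[2])/d[2]
def proj(s,p):
    Rm,t=cam(s); c=Rm@np.array(p)+t; return c[0]/c[2]*s['fx']+s['cx'],c[1]/c[2]*s['fy']+s['cy']
def cloud(s):
    Rm,t=cam(s); v,u=np.mgrid[0:480,0:640]; z=s['range_z']
    P=np.stack([(u-s['cx'])/s['fx']*z,(v-s['cy'])/s['fy']*z,z],-1)
    W=(P-t)@Rm; W[z==0]=np.nan; return W
def st():
    o=arm.observe(); Rm=R.from_rotvec(o['eef_rot']).as_matrix()
    print('t',round(o['time_s'],2),'pos',np.round(o['eef_pos'],4),'F',np.round(o['force'],2),'w',round(o['gripper_width'],4)); print(np.round(Rm,3)); return o,Rm
E
python3 - <<'E'
from h import *
o,_=st(); print(o)
for n in('scene','top'):
    s=snap(n,n+'0.png'); Rm,t=cam(s); print(n,-Rm.T@t,Rm[2],s['fx'])
E
```

```text
t 0.0 pos [ 0.233  -0.6329  0.1879] F [-0.6  -0.23 -0.24] w 0.0876
[[ 0.938 -0.001 -0.345]
 [ 0.345  0.002  0.938]
 [-0.    -1.     0.002]]
{'time_s': 0.0, 'q': array([-9.29932860e-01,  3.59384308e-01,  1.10564036e-02, -3.48476626e-04,
       -1.22411340e+00, -2.88099507e-01]), 'qd': array([-7.77402875e-04, -4.88545649e-04,  2.78803144e-04, -8.28895283e-05,
       -1.00170395e-04, -9.56942878e-04]), 'joint_efforts': array([ 1.00220059e-03, -5.82716739e+01,  2.93074644e+01,  6.99754223e+00,
        7.11113287e-03, -1.97905629e-04]), 'eef_pos': array([ 0.23298032, -0.6329215 ,  0.18792365]), 'eef_rot': array([-1.55140585, -0.27629569,  0.27699586]), 'force': array([-0.59830721, -0.22812595, -0.24398173]), 'torque': array([ 0.00065154,  0.00450397, -0.00329642]), 'gripper_width': 0.08759294163804277}
scene [0.93195265 0.40950537 0.86533086] [-0.3745013  -0.45148567 -0.80988238] 491.2461781659683
top [0.51037735 0.02795    1.09759746] [ 0.09224073 -0.00627801 -0.99571694] 475.9757222374649
```

View pics/scene0.png

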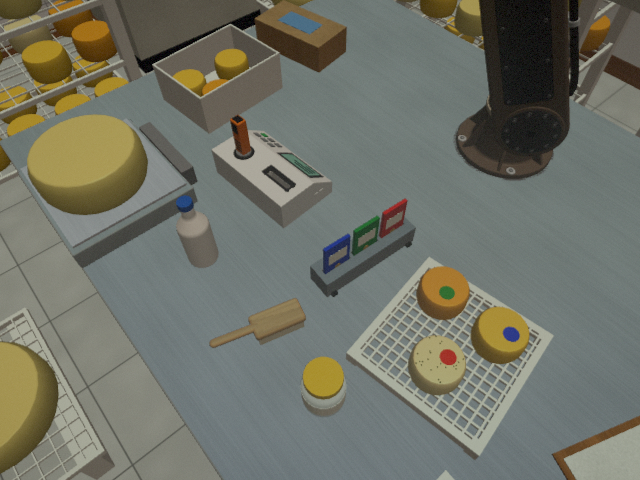

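View pics/top0.png

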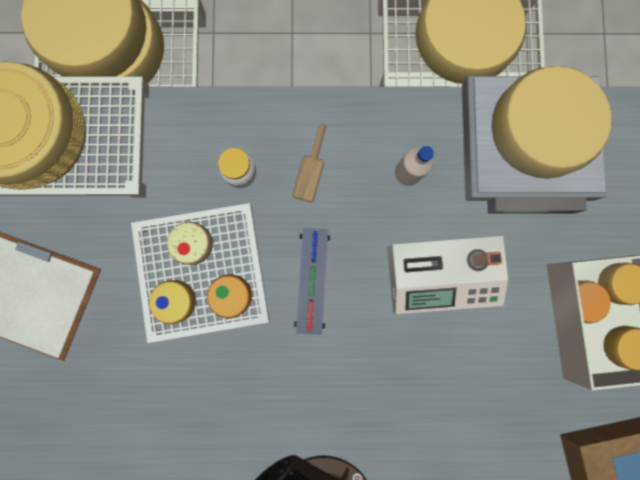

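The scene view shows the blue plate at (337,253), the meter slot at (279,178), the orange probe at (240,138) and the blue mark at (511,334). In the top view these lie at (315,245), (423,264), (480,260) and (162,302).

```bash
cat > m.py <<'E'
from h import *
def blobs(s,lo,hi,box,name,z=None,amin=12):
    hsv=cv2.cvtColor(s['color'],cv2.COLOR_BGR2HSV); m=cv2.inRange(hsv,lo,hi)
    k=np.zeros_like(m);k[box[1]:box[3],box[0]:box[2]]=255; m&=k
    W=cloud(s); n,l,stt,c=cv2.connectedComponentsWithStats(m)
    for i in range(1,n):
        if stt[i,4]<amin: continue
        P=W[l==i]; P=P[~np.isnan(P[:,0])]
        rr=cv2.minAreaRect(cv2.findContours((l==i).astype(np.uint8),0,1)[0][0])
        print(name,'area',stt[i,4],'c',np.round(c[i],1),'med',np.round(np.median(P,0),4),'z5/95',np.round(np.percentile(P[:,2],[5,95]),3),'rect',np.round(rr[0],1),np.round(rr[1],1),round(rr[2],1), 'ray',np.round(ray(s,*c[i],z),4) if z else '')
B=((100,120,50),(130,255,255)); G=((45,90,40),(85,255,255)); Rd=((170,120,60),(180,255,255)); O=((3,140,80),(16,255,255)); K=((0,0,0),(180,255,50))
if __name__=='__main__':
    t=snap('top'); s=snap('scene')
    blobs(t,*B,(295,225,335,340),'T plateB',.13)
    blobs(t,*G,(295,225,335,340),'T plateG',.13); blobs(t,*Rd,(295,225,335,340),'T plateR',.13)
    blobs(t,*B,(140,280,190,320),'T markB',.085); blobs(s,*B,(490,310,540,360),'S markB',.085)
    blobs(t,*O,(465,240,505,280),'T probe',.2); blobs(t,*K,(395,240,505,280),'T black',.084)
    blobs(s,*K,(255,160,300,195),'S black',.084); blobs(s,*B,(315,230,358,275),'S plateB',.13); blobs(s,*O,(225,110,260,165),'S probe',.2)
    W=cloud(t)
    for u,v in[(400,290),(440,252),(455,265),(495,250),(313,262),(155,310),(300,320)]: print(u,v,np.round(W[v,u],4))
    hh=lambda im,x,y,w,h,f:cv2.resize(im[y:y+h,x:x+w],None,fx=f,fy=f,interpolation=cv2.INTER_CUBIC)
    a=hh(t['color'],385,225,130,95,4); b=hh(s['color'],205,105,130,120,4)
    a=cv2.copyMakeBorder(a,0,100,0,0,0)[:480]; cv2.imwrite('pics/c1.png',cv2.resize(np.vstack([a,b]),None,fx=.62,fy=.62))
E
python3 m.py
```

```text
T plateB area 108 c [314.1 245.9] med [0.5753 0.0195 0.1216] z5/95 [0.021 0.125] rect [314.1 246. ] [ 3.6 28.2] 3.0 ray [0.5729 0.0194 0.13  ]
T plateG area 75 c [312.  279.2] med [0.5057 0.0237 0.1223] z5/95 [0.119 0.125] rect [312.1 280.5] [ 3.1 27.1] 2.3 ray [0.5053 0.0237 0.13  ]
T markB area 102 c [161.9 302.1] med [0.4579 0.3398 0.0854] z5/95 [0.082 0.089] rect [162. 302.] [10. 10.] 90.0 ray [0.4576 0.3395 0.085 ]
S markB area 165 c [511.  333.9] med [0.4573 0.3386 0.0866] z5/95 [0.084 0.089] rect [511.  333.5] [14. 13.] 0.0 ray [0.4563 0.3383 0.085 ]
T black area 20 c [411.9 269.4] med [ 0.5263 -0.1898  0.0804] z5/95 [0.078 0.085] rect [412.5 269.5] [ 1. 13.] 90.0 ray [ 0.5253 -0.1889  0.084 ]
S black area 172 c [278.6 176.5] med [ 0.5301 -0.2185  0.0812] z5/95 [0.077 0.085] rect [278.6 177.8] [33.  10.2] 38.7 ray [ 0.5356 -0.2149  0.084 ]
S plateB area 417 c [336. 251.] med [0.5774 0.0205 0.1081] z5/95 [0.051 0.124] rect [336.3 252.9] [21.7 40.6] 57.5 ray [0.5913 0.0363 0.13  ]
S probe area 323 c [242.3 135.2] med [ 0.5479 -0.321   0.1356] z5/95 [0.091 0.172] rect [241.1 135. ] [37.8 14.3] 76.0 ray [ 0.5815 -0.2577  0.2   ]
400 290 [ 0.4816 -0.165   0.0717]
440 252 [ 0.5629 -0.2523  0.0745]
455 265 [ 0.5348 -0.2831  0.0769]
495 250 [ 0.5668 -0.3699  0.0777]
313 262 [0.5426 0.0211 0.0458]
155 310 [0.4414 0.3528 0.0869]
300 320 [0.4164 0.0497 0.0464]
```

View pics/c1.png

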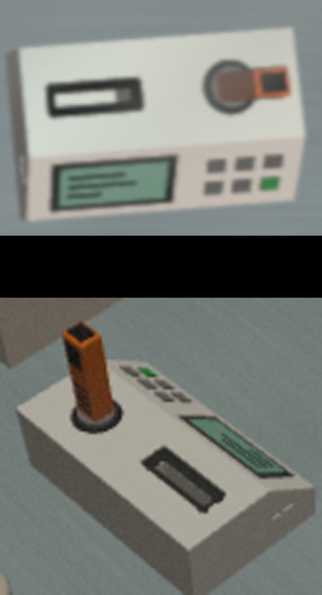

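The crops show the black-lipped slot with a pale interior and the probe standing upright in its collar. Next I measure the slot, collar and plate row more finely.

```bash
cat > m2.py <<'E'
from h import *
def fine(s,x0,y0,x1,y1,f,zz,name,flip=False):
    im=cv2.resize(s['color'][y0:y1,x0:x1],None,fx=8,fy=8,interpolation=cv2.INTER_CUBIC)
    m=f(im); cs=cv2.findContours(m,0,1)[0]; c=max(cs,key=cv2.contourArea)
    c=c.reshape(-1,2).astype(float); px=(c+.5)/8-.5+[x0,y0]
    W=np.array([ray(s,u,v,zz)[:2] for u,v in px])*1000
    r=cv2.minAreaRect(W.astype(np.float32)); print(name,'area',len(px),'rect mm',np.round(r[0],1),np.round(r[1],1),round(r[2],1)); return W
dark=lambda th:(lambda im:(im.max(2)<th).astype(np.uint8)*255)
def col(lo,hi,lo2=None,hi2=None):
    def f(im):
        h=cv2.cvtColor(im,cv2.COLOR_BGR2HSV);m=cv2.inRange(h,lo,hi)
        if lo2: m|=cv2.inRange(h,lo2,hi2)
        return m
    return f
if __name__=='__main__':
    t=snap('top'); s=snap('scene')
    for th in(70,100): 
        fine(t,398,250,448,280,dark(th),.084,f'T lip{th}'); fine(s,255,160,300,198,dark(th),.084,f'S lip{th}')
    fine(t,300,225,330,262,col((100,110,40),(130,255,255)),.125,'T plB')
    fine(t,300,262,330,297,col((45,80,40),(85,255,255)),.125,'T plG')
    fine(t,300,297,330,335,col((0,110,60),(8,255,255),(170,110,60),(180,255,255)),.125,'T plR')
    fine(t,145,285,180,320,col((100,110,40),(130,255,255)),.085,'T mark'); fine(s,490,310,535,360,col((100,110,40),(130,255,255)),.085,'S mark')
    fine(t,460,240,510,280,col((0,120,60),(16,255,255)),.171,'T probe')
    W=cloud(t).reshape(-1,3); k=(W[:,2]>.068)&(W[:,2]<.082)&(W[:,1]<-.12)&(W[:,1]>-.42)&(W[:,0]>.45)&(W[:,0]<.62)
    r=cv2.minAreaRect((W[k,:2]*1000).astype(np.float32)); print('metertop',r,np.median(W[k,2]))
    Ws=cloud(s).reshape(-1,3); k=(Ws[:,2]>.085)&(Ws[:,1]<-.27)&(Ws[:,1]>-.38)&(Ws[:,0]>.48)&(Ws[:,0]<.62)
    P=Ws[k]; 
    for a in np.arange(.09,.19,.01):
        q=P[abs(P[:,2]-a)<.005]; print(round(a,3),len(q),np.round(q.mean(0),4) if len(q) else '')
    for nm,X in(('T',W),('S',Ws)):
        k=(abs(X[:,0]-.575)<.03)&(abs(X[:,1]-.02)<.015)&(X[:,2]>.09); q=X[k]; print(nm,'plate z max',np.percentile(q[:,2],[50,90,98]),q.mean(0))
        k=(abs(X[:,0]-.44)<.02)&(abs(X[:,1]-.345)<.02); print('cheese z',np.median(X[k,2]))
E
python3 m2.py
```

```text
T lip70 area 727 rect mm [ 537.3 -211.7] [24.9 77.3] 4.6
S lip70 area 566 rect mm [ 538. -212.] [28.4 83.6] 4.4
T lip100 area 756 rect mm [ 537.3 -212. ] [27.1 80.3] 4.5
S lip100 area 574 rect mm [ 538.  -212.1] [30.  85.8] 4.3
T plB area 505 rect mm [573.3  19.7] [ 9.  61.3] 86.0
T plG area 486 rect mm [502.8  23.6] [ 7.4 58.3] 87.3
T plR area 501 rect mm [431.   28.5] [ 8.2 59.5] 86.7
T mark area 265 rect mm [457.5 339.8] [24. 24.] 89.9
S mark area 337 rect mm [456.4 338.1] [26.1 25.9] 37.6
T probe area 335 rect mm [ 545.3 -330.9] [19.1 25.3] 0.5
metertop ((533.20556640625, -272.6644287109375), (112.91827392578125, 242.0762939453125), 4.210959434509277) 0.07446306123092539
0.09 44 [ 0.5498 -0.326   0.0897]
0.1 52 [ 0.5514 -0.3253  0.1   ]
0.11 50 [ 0.5504 -0.3258  0.1102]
0.12 50 [ 0.5507 -0.3258  0.1201]
0.13 52 [ 0.5507 -0.3255  0.1301]
0.14 52 [ 0.5498 -0.3244  0.1398]
0.15 57 [ 0.5505 -0.3258  0.15  ]
0.16 55 [ 0.5512 -0.3253  0.1602]
0.17 121 [ 0.5482 -0.3306  0.1713]
0.18 7 [ 0.5497 -0.3306  0.1754]
T plate z max [0.12151356 0.1237765  0.12516136] [0.57497901 0.02011722 0.12040625]
cheese z 0.08493425457049608
S plate z max [0.11244467 0.12365505 0.1247872 ] [0.57680478 0.01982517 0.11093804]
cheese z 0.0861209428416698
```

```bash
cat >> h.py <<'E'
def go(p,yaw):
    """shift (mm) in tool axes and turn (deg) to TCP p (mm), tool z at yaw deg"""
    o,Rm=st(); d=np.array(p)-np.array(o['eef_pos'])*1000
    y=np.degrees(np.arctan2(Rm[1,2],Rm[0,2])); t=(y-yaw+180)%360-180
    print('shift',np.round(d@Rm,1),'turn',round(t,2),'yaw',round(y,2),'q',np.round(o['q'],3))
E
python3 -c "
from h import *
go([573.3,19.7,189],86.4)"
```

```text
t 0.3 pos [ 0.2332 -0.6333  0.1885] F [-0.18 -0.28  0.15] w 0.0875
[[ 0.938 -0.    -0.345]
 [ 0.345  0.     0.938]
 [-0.    -1.     0.001]]
shift [ 5.448e+02 -2.000e-01  4.953e+02] turn 23.81 yaw 110.21 q [-0.93   0.359  0.012 -0.    -1.224 -0.288]
```

Call:
carry_out:
  deltas:
    - [[22,0,20],1]
    - [[65,0,59],3]
    - [[109,0,99],5]
    - [[155,0,141],7]
    - [[200,0,182],9]
    - [[246,0,224],11]
    - [[292,0,266],13]
    - [[338,0,307],15]
    - [[384,0,349],17]
    - [[429,0,390],19]
    - [[474,0,431],21]
    - [[512,0,466],23]
  gripper: 0
  grip_force: 25

```text
time_s: 1.8
eef_pos: [0.5534, -0.0169, 0.1891]
eef_rot: [-1.57, 0.038, -0.039]
force: [0.6, -0.5, -0.3]
gripper_width: 0.0872
```

```bash
python3 -c "
from h import *
go([573.3,19.7,84],86.4)"
```

```text
t 1.8 pos [ 0.5534 -0.0169  0.1891] F [ 0.63 -0.51 -0.33] w 0.0872
[[ 0.999  0.001  0.049]
 [-0.049  0.     0.999]
 [ 0.001 -1.     0.   ]]
shift [ 18.  105.1  37.5] turn 0.8 yaw 87.2 q [ 0.323  0.159 -0.258  0.    -1.153 -1.943]
```

Call:
carry_out:
  deltas:
    - [[10,0,20],0.5]
    - [[18,0,38],0.8]
    - [[18,0,38],0.8]

```text
time_s: 2.17
eef_pos: [0.5727, 0.0183, 0.1886]
eef_rot: [-1.57, 0.049, -0.048]
force: [-0.1, -0.3, 0.1]
gripper_width: 0.0871
```

```bash
python3 -c "
from h import *
go([573.3,19.7,84],86.4)
s=snap('scene');cv2.imwrite('pics/c2.png',cv2.resize(s['color'][120:320,230:470],None,fx=3,fy=3))
from m2 import *
t=snap('top')
"
```

```text
t 2.17 pos [0.5727 0.0183 0.1886] F [-0.08 -0.32  0.15] w 0.0871
[[ 0.998 -0.     0.062]
 [-0.062 -0.     0.998]
 [-0.    -1.    -0.   ]]
shift [  0.5 104.6   1.5] turn 0.05 yaw 86.45 q [ 0.373  0.192 -0.218 -0.    -1.161 -2.006]
```

View pics/c2.png

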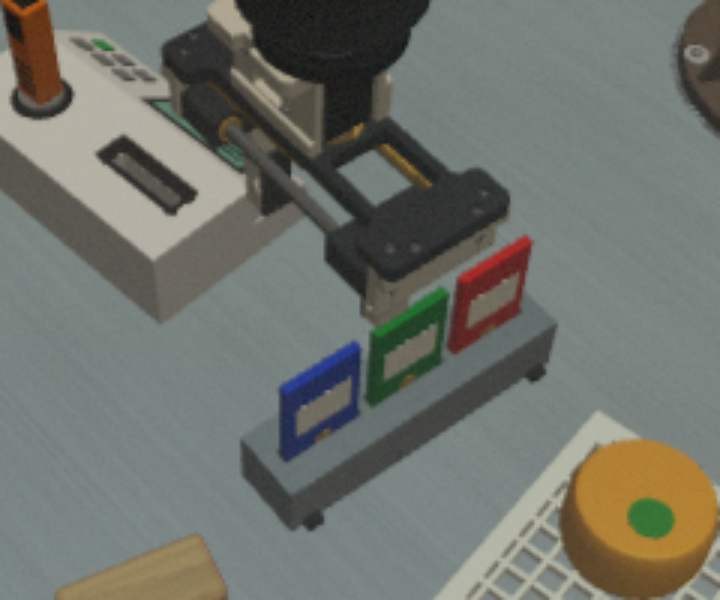

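The view (pics/c2) shows the open gripper above the rack, near fingertip at full-image (355,225). I check that against its projection, then lower.

```bash
python3 -c "
from h import *
s=snap('scene');print(proj(s,[.573+.003,.018+.044,.189]),proj(s,[.573,.0197,.085]))"
```

```text
(np.float64(353.1774359110766), np.float64(236.01167487774515)) (np.float64(337.1485879236868), np.float64(253.72613525639835))
```

Call:
carry_out:
  deltas:
    - [[0.5,15,1.5],0]
    - [[0.5,40,1.5],0]
    - [[0.5,40,1.5],0]

```text
time_s: 2.7
eef_pos: [0.5712, 0.0185, 0.1464]
eef_rot: [-1.571, 0.053, -0.047]
force: [0.0, 0.9, 1.0]
gripper_width: 0.0873
```

Call:
carry_out:
  deltas:
    - [[1,15,0.7],0]
    - [[1,40,0.7],0]
    - [[1,60,0.7],0]
    - [[1,62,0.7],0]
    - [[1,62,0.7],0]

```text
time_s: 3.32
eef_pos: [0.5746, 0.02, 0.0874]
eef_rot: [-1.57, 0.048, -0.05]
force: [0.5, -0.1, -0.6]
gripper_width: 0.0875
```

Call:
carry_out:
  deltas:
    - [[0,0,0],0]
    - [[0,0,0],0]
    - [[0,0,0],0]
    - [[0,0,0],0]
    - [[0,0,0],0]
    - [[0,0,0],0]
  gripper: 255
  grip_force: 20

```text
time_s: 4.08
eef_pos: [0.5741, 0.02, 0.0868]
eef_rot: [-1.57, 0.049, -0.049]
force: [-0.1, -0.1, -0.6]
gripper_width: 0.0329
```

Call:
carry_out:
  deltas:
    - [[0,0,0],0]
    - [[0,0,0],0]
    - [[0,0,0],0]
    - [[0,0,0],0]
    - [[0,0,0],0]

```text
time_s: 4.7
eef_pos: [0.5741, 0.02, 0.0868]
eef_rot: [-1.57, 0.049, -0.049]
force: [0.4, -0.5, -0.2]
gripper_width: 0.0002
```

```bash
python3 -c "
from h import *
st()
s=snap('scene');cv2.imwrite('pics/c3.png',cv2.resize(s['color'][120:320,230:470],None,fx=3,fy=3))
print(proj(s,arm.observe()['eef_pos']))"
```

```text
t 4.7 pos [0.5741 0.02   0.0868] F [ 0.38 -0.49 -0.18] w 0.0002
[[ 0.998 -0.     0.063]
 [-0.063 -0.     0.998]
 [-0.    -1.    -0.   ]]
(np.float64(336.8197227323904), np.float64(253.58366808104483))
```

View pics/c3.png

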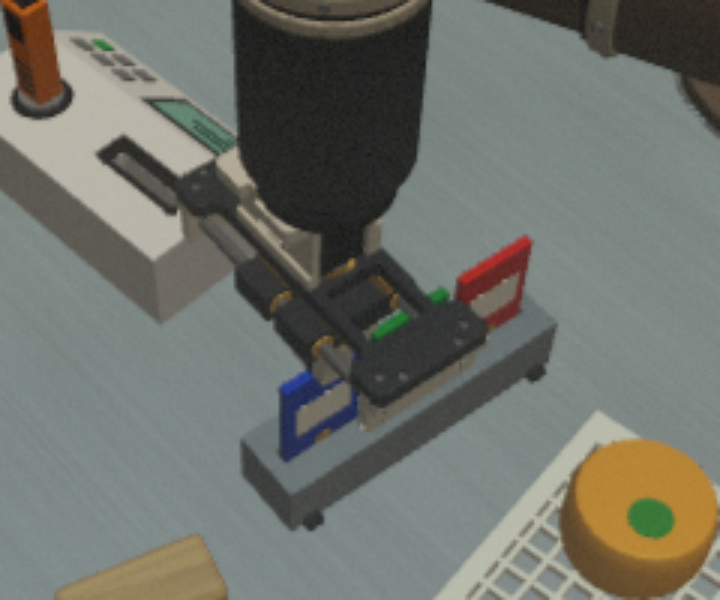

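```bash
python3 -c "
from h import *
s=snap('scene');t=snap('top')
for z in(.087,.105,.125,.145,.165): print(z,np.round((np.array(proj(s,[.574,.02,z]))-[230,120])*3), np.round((np.array(proj(s,[.574,.02,z]))-[310,210])*8))
cv2.imwrite('pics/c4.png',cv2.resize(s['color'][210:285,310:410],None,fx=8,fy=8,interpolation=cv2.INTER_CUBIC))
W=cloud(s)
for v in range(225,262,3): print(v,[tuple(np.round(W[v,u]*1000).astype(int)) if W[v,u,0]==W[v,u,0] else None for u in range(328,358,4)])
"
```

```text
0.087 [321. 401.] [215. 348.]
0.105 [321. 384.] [216. 305.]
0.125 [322. 366.] [218. 256.]
0.145 [322. 347.] [219. 205.]
0.165 [323. 327.] [221. 152.]
225 [(np.int64(607), np.int64(32), np.int64(216)), (np.int64(601), np.int64(35), np.int64(215)), (np.int64(597), np.int64(41), np.int64(217)), (np.int64(600), np.int64(54), np.int64(232)), (np.int64(596), np.int64(59), np.int64(235)), (np.int64(580), np.int64(52), np.int64(213)), (np.int64(571), np.int64(53), np.int64(206)), (np.int64(562), np.int64(53), np.int64(199))]
228 [(np.int64(610), np.int64(36), np.int64(215)), (np.int64(606), np.int64(41), np.int64(216)), (np.int64(601), np.int64(46), np.int64(217)), (np.int64(602), np.int64(56), np.int64(228)), (np.int64(601), np.int64(64), np.int64(235)), (np.int64(596), np.int64(68), np.int64(235)), (np.int64(570), np.int64(52), np.int64(197)), (np.int64(525), np.int64(18), np.int64(123))]
231 [(np.int64(614), np.int64(41), np.int64(215)), (np.int64(608), np.int64(44), np.int64(213)), (np.int64(605), np.int64(50), np.int64(217)), (np.int64(597), np.int64(52), np.int64(211)), (np.int64(602),
[... 3144 characters left out ...]
.int64(94)), (np.int64(587), np.int64(20), np.int64(85)), (np.int64(578), np.int64(22), np.int64(78)), (np.int64(568), np.int64(22), np.int64(68)), (np.int64(557), np.int64(22), np.int64(57)), (np.int64(546), np.int64(23), np.int64(47)), (np.int64(617), np.int64(103), np.int64(209)), (np.int64(610), np.int64(105), np.int64(203))]
261 [(np.int64(597), np.int64(20), np.int64(84)), (np.int64(586), np.int64(20), np.int64(73)), (np.int64(577), np.int64(21), np.int64(65)), (np.int64(567), np.int64(22), np.int64(56)), (np.int64(557), np.int64(23), np.int64(48)), (np.int64(552), np.int64(30), np.int64(50)), (np.int64(617), np.int64(103), np.int64(199)), (np.int64(609), np.int64(105), np.int64(193))]
```

View pics/c4.png

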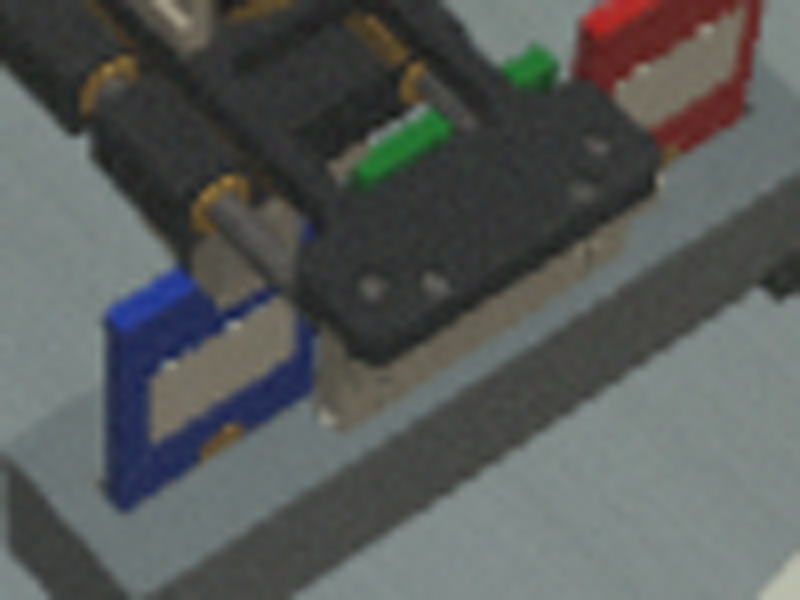

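```bash
python3 -c "
from h import *
s=snap('scene');o,_=st()
Rm,t=cam(s);c=-Rm.T@t
for u,v in((336.5,248.5),(338,248),(341,247),(345,246)):
  d=Rm.T@np.array([(u-s['cx'])/s['fx'],(v-s['cy'])/s['fy'],1])
  for y in(.025,.031): print(u,v,y,np.round(c+d*(y-c[1])/d[1],4))
W=cloud(s).reshape(-1,3);k=(abs(W[:,0]-.577)<.015)&(W[:,1]>.026)&(W[:,1]<.045)&(W[:,2]>.1)&(W[:,2]<.17)
q=W[k];print(len(q),np.round(q[q[:,2].argsort()][:14],3)); print(np.percentile(q,[5,50,95],axis=0))
"
```

```text
t 4.9 pos [0.5741 0.02   0.0869] F [0.18 0.27 0.28] w 0.0005
[[ 0.998  0.     0.063]
 [-0.063  0.     0.998]
 [ 0.    -1.     0.   ]]
336.5 248.5 0.025 [0.5799 0.025  0.1148]
336.5 248.5 0.031 [0.5854 0.031  0.1265]
338 248 0.025 [0.5761 0.025  0.113 ]
338 248 0.031 [0.5817 0.031  0.1247]
341 247 0.025 [0.5686 0.025  0.1091]
341 247 0.031 [0.5742 0.031  0.1209]
345 246 0.025 [0.5582 0.025  0.1029]
345 246 0.031 [0.5641 0.031  0.1147]
64 [[0.576 0.033 0.128]
 [0.586 0.033 0.13 ]
 [0.574 0.034 0.13 ]
 [0.584 0.033 0.132]
 [0.585 0.032 0.132]
 [0.583 0.034 0.132]
 [0.585 0.027 0.133]
 [0.581 0.033 0.133]
 [0.58  0.034 0.133]
 [0.586 0.03  0.133]
 [0.579 0.033 0.133]
 [0.575 0.034 0.134]
 [0.565 0.034 0.135]
 [0.585 0.029 0.135]]
[[0.56423492 0.02837205 0.1319574 ]
 [0.5823708  0.0338106  0.14216198]
 [0.58575114 0.03634763 0.15773586]]
```

Fingers shut empty. The depth image puts their tips at z≈0.126, just above the plate's top, while the reported TCP is 0.087. So the real tips sit about 38 mm higher than reported, with no sideways offset. I'll open, lower part way and check the offset again.

Call:
carry_out:
  deltas:
    - [[0,0,0],0]
    - [[0,0,0],0]
    - [[0,0,0],0]
    - [[0,0,0],0]
    - [[0,0,0],0]
    - [[0,0,0],0]
    - [[0,0,0],0]
  gripper: 130

```text
time_s: 5.78
eef_pos: [0.5741, 0.02, 0.0868]
eef_rot: [-1.57, 0.049, -0.049]
force: [0.4, -0.1, -0.0]
gripper_width: 0.0429
```

```bash
cat > f.py <<'E'
from h import *
o,Rm=st(); p=np.array(o['eef_pos'])
for n in('scene','top'):
    s=snap(n); W=cloud(s).reshape(-1,3); L=(W-p)@Rm*1000   # tool frame mm
    k=(abs(L[:,0])<16)&(L[:,1]<5)&(L[:,1]>-90)
    hw=o['gripper_width']*500
    for sg in(1,-1):
        q=L[k&(L[:,2]*sg>hw-3)&(L[:,2]*sg<hw+25)]
        print(n,'side',sg,len(q)); 
        if len(q)>5: print(' tip y(tool) max', np.sort(q[:,1])[-8:].round(1),'x',np.percentile(q[:,0],[5,95]).round(1),'z',np.percentile(q[:,2],[5,50,95]).round(1))
E
python3 f.py
```

```text
t 5.78 pos [0.5741 0.02   0.0868] F [ 0.43 -0.13 -0.02] w 0.0429
[[ 0.998 -0.     0.062]
 [-0.062 -0.     0.998]
 [-0.    -1.    -0.   ]]
scene side 1 54
 tip y(tool) max [-45.  -44.6 -44.  -43.6 -41.5 -41.4 -40.8 -40.5] x [ 3.3 11.3] z [24.2 34.2 36.3]
scene side -1 117
 tip y(tool) max [-44.8 -44.1 -42.7 -42.1 -41.6 -40.9 -39.7 -39.1] x [-6.1 11.1] z [-38.  -25.2 -22.3]
top side 1 0
top side -1 0
```

Call:
carry_out:
  deltas:
    - [[-0.5,10,0],0]
    - [[-0.5,28,0],0]
    - [[-0.5,38,0],0]
    - [[-0.5,38,0],0]

```text
time_s: 6.38
eef_pos: [0.5729, 0.0198, 0.0478]
eef_rot: [-1.571, 0.051, -0.048]
force: [0.2, 0.3, -0.4]
gripper_width: 0.0431
```

Call:
carry_out:
  deltas:
    - [[0,0,0],0]
    - [[0,0,0],0]
    - [[0,0,0],0]
    - [[0,0,0],0]
    - [[0,0,0],0]
    - [[0,0,0],0]
  gripper: 255
  grip_force: 20

```text
time_s: 7.12
eef_pos: [0.5737, 0.02, 0.049]
eef_rot: [-1.57, 0.049, -0.049]
force: [-1.0, 0.4, 1.8]
gripper_width: 0.0078
```

Call:
carry_out:
  deltas:
    - [[0,-8,0],0]
    - [[0,-25,0],0]
    - [[0,-55,0],0]
    - [[0,-90,0],0]
    - [[0,-110,0],0]
    - [[0,-110,0],0]

```text
time_s: 7.88
eef_pos: [0.5747, 0.0203, 0.1609]
eef_rot: [-1.569, 0.046, -0.052]
force: [1.1, -0.8, -1.0]
gripper_width: 0.008
```

```bash
python3 -c "
from h import *
go([537.7,-212,150],4.4)"
```

```text
t 7.88 pos [0.5747 0.0203 0.1609] F [ 1.09 -0.8  -1.  ] w 0.008
[[ 0.998  0.004  0.062]
 [-0.062  0.001  0.998]
 [ 0.003 -1.     0.001]]
shift [ -22.4   10.5 -234.2] turn 82.02 yaw 86.42 q [ 0.376  0.213 -0.257  0.    -1.097 -2.009]
```

Call:
carry_out:
  deltas:
    - [[-2,0,-10],4]
    - [[-5,0,-36],13]
    - [[-8,0,-64],23]
    - [[-11,0,-92],33]
    - [[-13,0,-120],43]
    - [[-15,2,-148],53]
    - [[-18,4,-176],63]
    - [[-20,6,-204],72]
    - [[-22,8,-226],79]
    - [[-22,10,-234],82]
    - [[-22,10,-234],82]
    - [[-22,10,-234],82]

```text
time_s: 9.38
eef_pos: [0.5367, -0.2118, 0.1483]
eef_rot: [-1.246, 1.152, -1.151]
force: [0.9, -0.1, -0.9]
gripper_width: 0.0078
```

```bash
cat > p.py <<'E'
from m2 import *
go([537.7,-212,135],4.4)
t=snap('top'); s=snap('scene')
o,Rm=arm.observe(),None; p=np.array(o['eef_pos'])
for nm,c in(('T',t),('S',s)):
    hsv=cv2.cvtColor(c['color'],cv2.COLOR_BGR2HSV); m=cv2.inRange(hsv,(100,110,40),(130,255,255))>0
    W=cloud(c); q=W[m]; q=q[np.linalg.norm(q[:,:2]-p[:2],axis=1)<.06]
    q=q[(q[:,2]>.07)]
    print(nm,len(q)); 
    if len(q)>20: print(np.percentile(q,[2,50,98],axis=0).round(4)); r=cv2.minAreaRect((q[:,:2]*1000).astype(np.float32)); print(r)
cv2.imwrite('pics/%s.png'%__import__('sys').argv[1],np.hstack([cv2.resize(s['color'][100:230,200:340],None,fx=3,fy=3),cv2.resize(t['color'][200:330,380:500],(360,390))]))
E
python3 p.py c5
```

```text
t 9.38 pos [ 0.5367 -0.2118  0.1483] F [ 0.93 -0.11 -0.86] w 0.0078
[[ 0.078 -0.001  0.997]
 [-0.997  0.     0.078]
 [-0.    -1.    -0.001]]
shift [ 0.3 13.3  0.9] turn 0.08 yaw 4.48 q [-0.037  0.229 -0.266 -0.    -1.076 -3.026]
T 0
S 436
[[ 0.5314 -0.2367  0.1176]
 [ 0.5386 -0.195   0.1576]
 [ 0.5428 -0.1829  0.2234]]
((535.59130859375, -210.70172119140625), (13.257790565490723, 60.081485748291016), 3.0696749687194824)
```

View pics/c5.png

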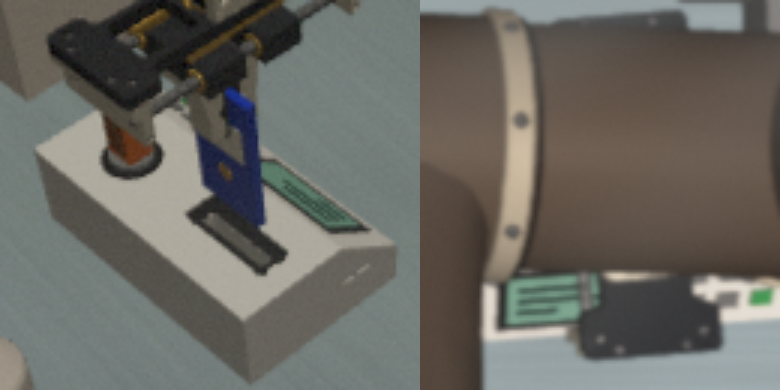

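The plate hangs upright and straight above the slot (scene crop: plate bottom at (265,220), slot at (238,238)). The last joint is at its range limit, though, so I turn the tool half a turn to the equivalent pose.

Call:
carry_out:
  deltas:
    - [[0,0,0],-6]
    - [[0,0,0],-16]
    - [[0,0,0],-26]
    - [[0,0,0],-36]
    - [[0,0,0],-46]
    - [[0,0,0],-56]
    - [[0,0,0],-66]
    - [[0,0,0],-76]
    - [[0,0,0],-86]
    - [[0,0,0],-96]
    - [[0,0,0],-106]
    - [[0,0,0],-116]

```text
time_s: 10.98
eef_pos: [0.5372, -0.2116, 0.149]
eef_rot: [-1.529, -0.422, 0.421]
force: [-0.1, -1.0, -0.2]
gripper_width: 0.0077
```

Call:
carry_out:
  deltas:
    - [[0,0,0],-10]
    - [[0,0,0],-20]
    - [[0,0,0],-30]
    - [[0,0,0],-40]
    - [[0,0,0],-50]
    - [[0,0,0],-59]
    - [[0,0,0],-64]
    - [[0,0,0],-64]
    - [[0,0,0],-64]

```text
time_s: 12.1
eef_pos: [0.5371, -0.2119, 0.1489]
eef_rot: [-1.173, -1.265, 1.265]
force: [1.2, -0.2, -0.1]
gripper_width: 0.008
```

```bash
cat > e.py <<'E'
from h import *
# plate in scene view: blue points -> edges along slot direction, and thickness
import sys
go([537.7,-212,float(sys.argv[1])],184.4)
s=snap('scene'); o=arm.observe(); p=np.array(o['eef_pos']); a=np.radians(4.4)
ux=np.array([np.cos(a),np.sin(a)]); uy=np.array([-np.sin(a),np.cos(a)]); c0=np.array([.5377,-.212])
hsv=cv2.cvtColor(s['color'],cv2.COLOR_BGR2HSV); m=cv2.inRange(hsv,(100,110,40),(130,255,255))>0
W=cloud(s)[m]; W=W[(np.linalg.norm(W[:,:2]-p[:2],axis=1)<.06)&(W[:,2]>.07)]
L=np.c_[(W[:,:2]-c0)@ux,(W[:,:2]-c0)@uy,W[:,2]]*1000
print(len(L),np.percentile(L,[1,5,50,95,99],axis=0).round(1))
for z0 in range(int(L[:,2].min())//10*10,240,10):
    q=L[(L[:,2]>=z0)&(L[:,2]<z0+10)]
    if len(q)>8: print(z0,len(q),'x med',np.median(q[:,0]).round(1),'p90',np.percentile(q[:,0],90).round(1),'y',np.percentile(q[:,1],[3,97]).round(1))
E
python3 e.py 150
```

```text
t 12.1 pos [ 0.5371 -0.2119  0.1489] F [ 1.18 -0.2  -0.14] w 0.008
[[-0.076  0.    -0.997]
 [ 0.997  0.    -0.076]
 [ 0.    -1.    -0.   ]]
shift [-0.2 -1.1 -0.6] turn -0.07 yaw -175.67 q [-0.037  0.229 -0.266 -0.    -1.076  0.113]
438 [[ -4.4 -25.1 116.3]
 [ -2.6 -20.4 120.7]
 [  2.3  17.9 157. ]
 [  3.9  30.1 222.7]
 [  4.8  31.5 224.8]]
110 16 x med 1.9 p90 3.0 y [-18.  29.]
120 59 x med 2.6 p90 3.8 y [-22.7  30.1]
130 59 x med 2.6 p90 3.5 y [-23.9  29.4]
140 49 x med 2.3 p90 3.5 y [-24.5  29.7]
150 51 x med 2.3 p90 3.7 y [-23.   29.8]
160 42 x med 2.5 p90 3.5 y [-18.7  30.5]
170 15 x med 0.4 p90 2.8 y [23.9 30.4]
180 14 x med 1.8 p90 2.7 y [25.1 29.8]
190 17 x med 1.4 p90 3.2 y [18.4 31.3]
200 37 x med 2.4 p90 3.8 y [10.6 31.7]
210 33 x med 2.6 p90 3.4 y [10.7 30.5]
220 45 x med 0.0 p90 3.5 y [ 7. 30.]
```

Call:
carry_out:
  deltas:
    - [[0,5,-0.8],0]
    - [[0,18,-0.8],0]
    - [[0,28,-0.8],0]
    - [[0,34,-0.8],0]
    - [[0,38,-0.8],0]
    - [[0,42,-0.8],0]
    - [[0,46,-0.8],0]
    - [[0,46,-0.8],0]

```text
time_s: 13.15
eef_pos: [0.5376, -0.2121, 0.1026]
eef_rot: [-1.171, -1.265, 1.266]
force: [-0.6, -0.2, 0.5]
gripper_width: 0.008
```

```bash
python3 e.py 60
```

```text
t 13.15 pos [ 0.5376 -0.2121  0.1026] F [-0.63 -0.17  0.55] w 0.008
[[-0.077 -0.    -0.997]
 [ 0.997  0.    -0.077]
 [ 0.    -1.     0.   ]]
shift [ 0.1 42.6 -0.1] turn 0.01 yaw -175.59 q [-0.037  0.272 -0.323 -0.    -0.976  0.114]
333 [[ -4.4 -26.6  76.2]
 [ -2.4 -21.9  80. ]
 [  2.8  19.1 114.9]
 [  4.4  29.6 176.6]
 [  4.8  30.7 177.8]]
70 17 x med 2.4 p90 3.0 y [-23.2  29.4]
80 42 x med 3.3 p90 4.0 y [-24.7  30.6]
90 40 x med 3.3 p90 4.3 y [-26.8  30.4]
100 43 x med 2.8 p90 3.8 y [-23.3  29.5]
110 43 x med 3.4 p90 4.5 y [-20.  29.]
120 12 x med 0.5 p90 3.6 y [24.4 29.2]
130 15 x med 0.8 p90 3.6 y [26.3 30. ]
140 13 x med 2.0 p90 3.1 y [23.6 29.7]
150 20 x med 2.1 p90 3.9 y [11.6 29.6]
160 36 x med 2.8 p90 4.1 y [11.  29.3]
170 51 x med 1.5 p90 3.7 y [ 8.3 29.3]
```

Call:
carry_out:
  deltas:
    - [[0,5,0],0]
    - [[0,11,0],0]
    - [[0,17,0],0]
    - [[0,23,0],0]
    - [[0,29,0],0]
    - [[0,34,0],0]
    - [[0,37,0],0]
    - [[0,37,0],0]

```text
time_s: 14.2
eef_pos: [0.5377, -0.2121, 0.0656]
eef_rot: [-1.171, -1.265, 1.266]
force: [0.3, 0.2, -0.5]
gripper_width: 0.0079
```

Call:
carry_out:
  deltas:
    - [[0,2,0],0]
    - [[0,4,0],0]
    - [[0,5,0],0]
    - [[0,6,0],0]
    - [[0,7,0],0]

```text
time_s: 14.82
eef_pos: [0.5389, -0.2125, 0.0619]
eef_rot: [-1.174, -1.268, 1.267]
force: [-6.4, 4.6, 26.8]
gripper_width: 0.0081
```

```bash
python3 e.py 60; python3 f.py
```

```text
t 14.82 pos [ 0.5389 -0.2125  0.0619] F [-6.42  4.57 26.83] w 0.0081
[[-0.078  0.003 -0.997]
 [ 0.997 -0.001 -0.078]
 [-0.002 -1.    -0.002]]
shift [0.6 1.9 1.2] turn 0.09 yaw -175.51 q [-0.037  0.315 -0.371  0.002 -0.883  0.114]
131 [[ -2.7   8.9  76.7]
 [ -1.6  10.3  81.1]
 [  3.2  25.8 121.1]
 [  5.2  29.8 136.9]
 [  6.   30.4 137.6]]
80 13 x med 2.1 p90 4.7 y [25.3 29.5]
90 10 x med 2.3 p90 4.0 y [25.5 29.6]
100 12 x med 2.1 p90 3.4 y [24.2 29.9]
110 23 x med 3.9 p90 5.0 y [10.1 29.9]
120 27 x med 4.0 p90 5.4 y [ 9.8 29.1]
130 41 x med 2.6 p90 4.8 y [ 9.2 30.3]
t 14.88 pos [ 0.5389 -0.2124  0.0619] F [-6.16  4.32 22.69] w 0.008
[[-0.078  0.003 -0.997]
 [ 0.997 -0.001 -0.078]
 [-0.002 -1.    -0.002]]
scene side 1 70
 tip y(tool) max [-14.5 -14.5 -14.4 -14.3 -14.2 -13.7 -12.5 -12.4] x [ 5.3 13. ] z [ 7.9 18.9 27.6]
scene side -1 331
 tip y(tool) max [-12.  -11.9 -11.9 -11.7 -11.7 -11.2 -10.3  -8.6] x [-12.4  14.6] z [-25.1 -13.6  -2.3]
top side 1 0
top side -1 0
```

Call:
carry_out:
  deltas:
    - [[0,-3,0],0]
    - [[0,-3,0],0]

```text
time_s: 15.22
eef_pos: [0.538, -0.2121, 0.062]
eef_rot: [-1.172, -1.266, 1.265]
force: [-0.6, 1.2, 3.7]
gripper_width: 0.0077
```

Call:
carry_out:
  deltas:
    - [[0,0,0],0]
    - [[0,0,0],0]
    - [[0,0,0],0]
    - [[0,0,0],0]
    - [[0,0,0],0]
  gripper: 150

```text
time_s: 15.85
eef_pos: [0.5378, -0.2121, 0.0618]
eef_rot: [-1.172, -1.266, 1.266]
force: [-0.3, 0.3, -0.2]
gripper_width: 0.0358
```

Call:
carry_out:
  deltas:
    - [[0,-10,0],0]
    - [[0,-30,0],0]
    - [[0,-55,0],0]
    - [[0,-75,0],0]
    - [[0,-85,0],0]
    - [[0,-85,0],0]

```text
time_s: 16.6
eef_pos: [0.5382, -0.2121, 0.1476]
eef_rot: [-1.173, -1.267, 1.265]
force: [0.0, 0.7, -0.1]
gripper_width: 0.0362
```

```bash
python3 - <<'E'
from h import *
st()
for n in('scene','top'):
    s=snap(n); W=cloud(s); hsv=cv2.cvtColor(s['color'],cv2.COLOR_BGR2HSV); m=cv2.inRange(hsv,(100,110,40),(130,255,255))>0
    q=W[m]; q=q[(np.linalg.norm(q[:,:2]-[.5377,-.212],axis=1)<.05)&(q[:,2]>.06)]
    print(n,len(q)); 
    if len(q)>9: print(np.percentile(q,[50,90,95,98],axis=0).round(4), np.histogram(q[:,2],bins=np.arange(.12,.146,.002)))
    Q=W.reshape(-1,3); k=(abs(Q[:,0]-.5377)<.03)&(abs(Q[:,1]+.272)<.012)&(Q[:,2]<.09); print('meter top',np.median(Q[k,2]))
    cv2.imwrite('pics/%s6.png'%n,cv2.resize(s['color'][100:230,200:340],None,fx=4,fy=4))
E
```

```text
t 16.6 pos [ 0.5382 -0.2121  0.1476] F [ 0.03  0.68 -0.14] w 0.0362
[[-0.077  0.002 -0.997]
 [ 0.997 -0.    -0.077]
 [-0.    -1.    -0.002]]
scene 220
[[ 0.5396 -0.2029  0.1283]
 [ 0.5425 -0.1833  0.1368]
 [ 0.5433 -0.1824  0.1372]
 [ 0.5436 -0.1819  0.1379]] (array([ 6, 13, 15,  6, 13, 12, 17, 30, 35,  4,  0,  0]), array([0.12 , 0.122, 0.124, 0.126, 0.128, 0.13 , 0.132, 0.134, 0.136,
       0.138, 0.14 , 0.142, 0.144]))
meter top 0.07630497654385299
top 0
meter top nan
  return _methods._mean(a, axis=axis, dtype=dtype,
  ret = ret.dtype.type(ret / rcount)
```

View pics/scene6.png

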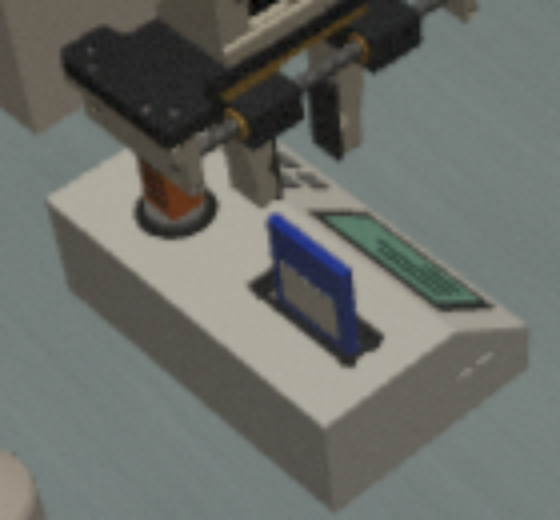

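The plate stands in the slot with its top about 60 mm above the meter's top, so it is home and released. Next is the probe.

Call:
carry_out:
  deltas:
    - [[-15,-5,0.4],0]
    - [[-50,-5,0.4],0]
    - [[-90,-5,0.4],0]
    - [[-115,-5,0.4],0]
    - [[-119,-5,0.4],0]
    - [[-119,-5,0.4],0]
    - [[-119,-5,0.4],0]
  gripper: 0

```text
time_s: 17.58
eef_pos: [0.5465, -0.3303, 0.1518]
eef_rot: [-1.171, -1.266, 1.266]
force: [0.2, -0.6, 0.6]
gripper_width: 0.0873
```

```bash
cat > g.py <<'E'
from h import *
go([547,-331.2,72],184.4)
s=snap('scene'); o=arm.observe(); a=np.radians(4.4)
ux=np.array([np.cos(a),np.sin(a)]); uy=np.array([-np.sin(a),np.cos(a)]); c0=np.array([.547,-.3312])
hsv=cv2.cvtColor(s['color'],cv2.COLOR_BGR2HSV); m=cv2.inRange(hsv,(2,120,40),(18,255,255))>0
W=cloud(s)[m]; W=W[(np.linalg.norm(W[:,:2]-c0,axis=1)<.05)&(W[:,2]>.07)]
L=np.c_[(W[:,:2]-c0)@ux,(W[:,:2]-c0)@uy,W[:,2]]*1000
for z0 in range(80,190,10):
    q=L[(L[:,2]>=z0)&(L[:,2]<z0+10)]
    if len(q)>4: print(z0,len(q),'x',np.percentile(q[:,0],[5,50,95]).round(1),'y',np.percentile(q[:,1],[5,50,95]).round(1))
E
python3 g.py
```

```text
t 17.57 pos [ 0.5465 -0.3303  0.1518] F [ 0.19 -0.63  0.61] w 0.0873
[[-0.077 -0.    -0.997]
 [ 0.997  0.    -0.077]
 [ 0.    -1.     0.   ]]
shift [-1.  79.8 -0.4] turn 0.04 yaw -175.56 q [-0.239  0.324 -0.125 -0.    -1.121  0.316]
80 28 x [-11.7   2.3  10.5] y [-11.1   9.5  11.7]
90 41 x [-8.7  7.  11.8] y [-3.3  9.5 12.7]
100 40 x [-9.   4.3 12.1] y [-7.5  9.5 12.5]
110 45 x [-9.9  5.3 11.3] y [-4.3 10.2 13. ]
120 50 x [-9.2  6.1 11.6] y [-7.9  9.4 13.2]
130 45 x [-8.5  6.3 11.4] y [-8.5  9.7 11.9]
140 41 x [-9.   3.5 11.5] y [ 4.  10.6 12.9]
150 38 x [-9.7 -0.1 10.6] y [ 6.9 10.6 12.4]
160 51 x [-8.9  4.2 10.7] y [-10.9  10.   11.7]
170 51 x [-10.    1.7  10. ] y [-12.2   4.2  11.2]
```

Call:
carry_out:
  deltas:
    - [[-2,10,-0.4],0]
    - [[-2,30,-0.4],0]
    - [[-2,52,-0.4],0]
    - [[-2,70,-0.4],0]
    - [[-2,79,-0.4],0]
    - [[-2,79,-0.4],0]

```text
time_s: 18.38
eef_pos: [0.5469, -0.3326, 0.0722]
eef_rot: [-1.171, -1.265, 1.266]
force: [-1.2, 0.3, -0.1]
gripper_width: 0.0878
```

Call:
carry_out:
  deltas:
    - [[0,0,0],0]
    - [[0,0,0],0]
    - [[0,0,0],0]
    - [[0,0,0],0]
    - [[0,0,0],0]
    - [[0,0,0],0]
    - [[0,0,0],0]
    - [[0,0,0],0]
  gripper: 255
  grip_force: 35

```text
time_s: 19.38
eef_pos: [0.547, -0.3327, 0.0728]
eef_rot: [-1.172, -1.266, 1.266]
force: [-0.3, -1.0, -0.8]
gripper_width: 0.0241
```

Call:
carry_out:
  deltas:
    - [[0,-5,0],0]
    - [[0,-15,0],0]
    - [[0,-30,0],0]
    - [[0,-50,0],0]
    - [[0,-75,0],0]
    - [[0,-100,0],0]
    - [[0,-125,0],0]
    - [[0,-145,0],0]
    - [[0,-155,0],0]
    - [[0,-155,0],0]

```text
time_s: 20.62
eef_pos: [0.5474, -0.3328, 0.2289]
eef_rot: [-1.173, -1.267, 1.265]
force: [0.4, -0.1, -0.9]
gripper_width: 0.0237
```

```bash
python3 -c "
from h import *
go([457,339,222],184.4); s=snap('scene'); W=cloud(s).reshape(-1,3); k=(np.linalg.norm(W[:,:2]-[.547,-.3325],axis=1)<.022)&(W[:,2]>.085)&(W[:,2]<.25)
q=W[k]; print(np.percentile(q[:,2],[0,1,3,10]))
for a,b in((.13,.17),(.17,.185),(.19,.22)):
  r=q[(q[:,2]>a)&(q[:,2]<b)]; print(a,len(r),r.mean(0))
"
```

```text
t 20.62 pos [ 0.5474 -0.3328  0.2289] F [ 0.37 -0.14 -0.86] w 0.0237
[[-0.077  0.002 -0.997]
 [ 0.997 -0.    -0.077]
 [-0.001 -1.    -0.002]]
shift [676.8   6.4  38.5] turn 0.02 yaw -175.58 q [-0.242  0.28  -0.01  -0.    -1.28   0.319]
[0.1713982  0.17306656 0.17625898 0.18196382]
0.13 0 [nan nan nan]
0.17 30 [ 0.54842615 -0.33218238  0.17806581]
0.19 67 [ 0.54895957 -0.33081698  0.20468018]<string>:6: RuntimeWarning: Mean of empty slice.
  ret = um.true_divide(
```

Call:
carry_out:
  deltas:
    - [[12,0,1],0]
    - [[40,0,2],0]
    - [[80,0,4],0]
    - [[130,0,7],0]
    - [[183,0,10],0]
    - [[236,0,13],0]
    - [[289,0,16],0]
    - [[342,0,19],0]
    - [[395,0,22],0]
    - [[448,0,25],0]
    - [[501,0,28],0]
    - [[550,0,31],0]

```text
time_s: 22.18
eef_pos: [0.4725, 0.2151, 0.2273]
eef_rot: [-1.171, -1.266, 1.267]
force: [1.6, -0.2, -0.9]
gripper_width: 0.0239
```

Call:
carry_out:
  deltas:
    - [[43,0,2],0]
    - [[80,0,4],0]
    - [[107,0,6],0]
    - [[122,0,7],0]
    - [[127,0,7],0]
    - [[127,0,7],0]
    - [[127,0,7],0]

```text
time_s: 23.05
eef_pos: [0.4573, 0.3385, 0.228]
eef_rot: [-1.172, -1.265, 1.265]
force: [0.0, 1.2, -1.0]
gripper_width: 0.0231
```

```bash
python3 - <<'E'
from h import *
go([457,339,180],184.4)
for n in('scene','top'):
    s=snap(n); p=arm.observe()['eef_pos']
    for dz in(-.058,): u,v=proj(s,[p[0],p[1],p[2]+dz]); print(n,'foot pred px',u,v,'mark',proj(s,[.457,.339,.085]))
    a=s['color'][260:370,440:560] if n=='scene' else s['color'][250:340,120:230]
    cv2.imwrite('pics/%s7.png'%n,cv2.resize(a,None,fx=5,fy=5,interpolation=cv2.INTER_CUBIC))
    W=cloud(s).reshape(-1,3); k=(np.linalg.norm(W[:,:2]-p[:2],axis=1)<.025)&(W[:,2]>.11)&(W[:,2]<.26); q=W[k]
    for b in np.arange(.16,.26,.01):
        r=q[abs(q[:,2]-b)<.005]
        if len(r)>3: print(round(b,3),len(r),(r.mean(0)-p).round(4),(np.percentile(r[:,:2],[5,95],axis=0)-p[:2]).round(4).tolist())
E
```

```text
t 23.05 pos [0.4573 0.3385 0.228 ] F [ 0.04  1.25 -1.  ] w 0.0231
[[-0.076  0.    -0.997]
 [ 0.997  0.    -0.076]
 [ 0.    -1.    -0.   ]]
shift [ 0.5 48.   0.3] turn -0.04 yaw -175.64 q [ 0.981  0.161 -0.166  0.    -1.244 -0.905]
scene foot pred px 527.0101380023741 311.18289708494586 mark (np.float64(511.0190875781569), np.float64(334.433362321811))
0.17 10 [ 0.0038 -0.0028 -0.055 ] [[0.0028, -0.0067], [0.0051, 0.0007]]
0.18 30 [ 0.0025 -0.001  -0.0494] [[-0.0008, -0.0066], [0.0048, 0.0035]]
0.19 29 [ 0.0039 -0.0014 -0.0376] [[0.0008, -0.0065], [0.0058, 0.0035]]
0.2 34 [ 0.0038 -0.0011 -0.0281] [[0.0013, -0.0066], [0.0057, 0.0037]]
0.21 30 [ 0.0042 -0.0014 -0.018 ] [[0.0023, -0.0067], [0.0058, 0.0035]]
0.23 15 [ 0.0162 -0.0002  0.0051] [[0.0152, -0.007], [0.0171, 0.0061]]
0.24 4 [ 0.0166 -0.0007  0.0075] [[0.0161, -0.0041], [0.017, 0.0027]]
top foot pred px 148.64294041284418 304.58737837173777 mark (np.float64(162.10796306557785), np.float64(302.4086086787538))
0.17 4 [-0.0002 -0.0042 -0.056 ] [[-0.004, -0.0054], [0.0029, -0.0028]]
0.18 11 [ 0.0002 -0.0029 -0.0503] [[-0.0051, -0.005], [0.0054, 0.0005]]
0.19 10 [ 0.0007 -0.0041 -0.0389] [[-0.0035, -0.0054], [0.0051, -0.0021]]
0.23 27 [ 0.0038 -0.0108  0.0052] [[-0.0155, -0.0165], [0.0154, -0.0031]]
0.24 61 [-0.0006 -0.0106  0.01  ] [[-0.0146, -0.0161], [0.0139, -0.0004]]
0.25 23 [ 0.003  -0.013   0.0217] [[-0.0079, -0.0147], [0.0123, -0.0101]]
```

View pics/scene7.png

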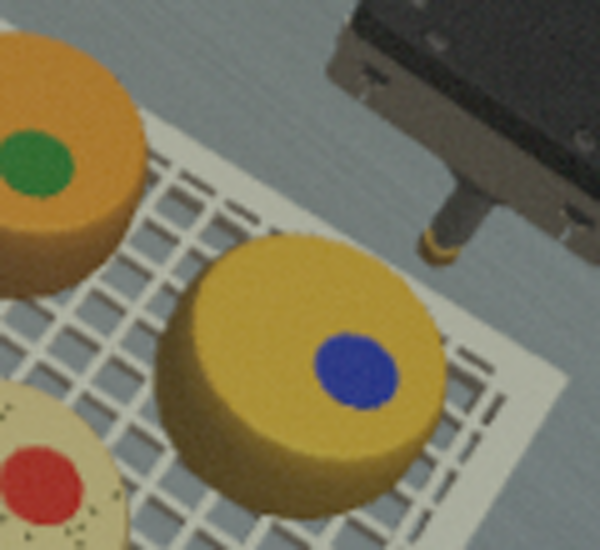

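The scene crop shows the probe's brass tip at (438,250), clear above the cheese, with the blue mark at (357,371). The tip is within 1 px of its prediction, and the stem axis lies about 1.5 mm to −y of the TCP. I lower to just above the mark.

Call:
carry_out:
  deltas:
    - [[2,10,0.2],0]
    - [[2,25,0.2],0]
    - [[2,42,0.2],0]
    - [[2,58,0.2],0]
    - [[2,70,0.2],0]
    - [[2,77,0.2],0]
    - [[2,79,0.2],0]
    - [[2,79,0.2],0]
    - [[2,79,0.2],0]

```text
time_s: 24.28
eef_pos: [0.457, 0.3416, 0.1494]
eef_rot: [-1.172, -1.267, 1.265]
force: [0.2, 0.8, -2.1]
gripper_width: 0.0236
```

```bash
cat > k.py <<'E'
from m2 import *
import sys
go([457,340.6,138],184.4)
p=arm.observe()['eef_pos']; F=[];Z=[];P=[]
for n in('scene','top')*3:
    s=snap(n); o=arm.observe(); F.append(o['force']); P.append(o['eef_pos'])
    if len(F)>2: continue
    a=s['color'][285:365,460:560] if n=='scene' else s['color'][270:340,120:205]
    cv2.imwrite('pics/%s%s.png'%(n,sys.argv[1]),cv2.resize(a,None,fx=6,fy=6,interpolation=cv2.INTER_CUBIC))
    W=cloud(s).reshape(-1,3); k=(np.linalg.norm(W[:,:2]-p[:2],axis=1)<.016)&(W[:,2]>p[2]-.075)&(W[:,2]<.16); q=W[k]
    for b in np.arange(.08,.14,.004):
        r=q[abs(q[:,2]-b)<.002]
        if len(r)>3: print(n,round(b,3),len(r),(r.mean(0)*1000).round(1),(np.percentile(r[:,:2],[5,95],axis=0)*1000).round(1).tolist())
    if n=='scene': fine(s,490,310,535,360,col((100,110,40),(130,255,255)),.085,'mark')
    if n=='scene': 
        Q=W[(np.linalg.norm(W[:,:2]-[.442,.345],axis=1)<.02)]; print('cheese z',np.median(Q[:,2]))
print('mean F',np.mean(F,0).round(2),'sd',np.std(F,0).round(2),'pos',np.mean(P,0).round(5))
E
python3 k.py 8
```

```text
t 24.27 pos [0.457  0.3416 0.1494] F [ 0.24  0.77 -2.05] w 0.0236
[[-0.077  0.001 -0.997]
 [ 0.997  0.001 -0.077]
 [ 0.001 -1.    -0.001]]
shift [-1.  11.4  0.1] turn 0.02 yaw -175.58 q [ 0.985  0.217 -0.28   0.    -1.073 -0.908]
scene 0.084 80 [458.9 342.5  85. ] [[445.4, 328.2], [471.6, 354.2]]
scene 0.088 127 [459.6 342.6  87.2] [[446.9, 328.5], [469.9, 355.3]]
scene 0.096 10 [461.2 340.1  95.9] [[459.3, 336.0], [463.0, 344.4]]
scene 0.1 12 [459.5 340.4 100.1] [[456.7, 334.8], [462.4, 345.3]]
scene 0.104 8 [461.  340.  102.8] [[459.2, 336.8], [462.9, 342.9]]
scene 0.108 8 [460.9 340.7 109. ] [[458.7, 335.8], [462.3, 344.6]]
scene 0.112 10 [461.2 340.6 112.3] [[458.5, 335.8], [462.7, 344.6]]
scene 0.116 11 [460.3 340.3 115.6] [[457.5, 335.0], [462.5, 345.4]]
scene 0.12 9 [461.  339.4 120. ] [[459.9, 335.4], [461.8, 343.9]]
scene 0.124 4 [461.8 341.2 123.9] [[461.0, 338.9], [462.5, 343.6]]
mark area 399 rect mm [457.4 338.1] [24.  26.2] 0.2
cheese z 0.08644478703682101
top 0.084 76 [456.8 337.1  84.4] [[443.2, 327.1], [468.8, 347.4]]
top 0.088 40 [460.8 337.9  87.3] [[445.3, 327.8], [470.6, 347.4]]
top 0.092 4 [458.2 336.7  91.7] [[456.0, 332.2], [461.8, 340.3]]
top 0.1 5 [456.6 337.5  99.9] [[452.8, 336.5], [460.3, 338.8]]
mean F [ 0.18 -0.26 -1.31] sd [0.46 0.57 0.11] pos [0.4569  0.34145 0.1492 ]
```

View pics/scene8.png

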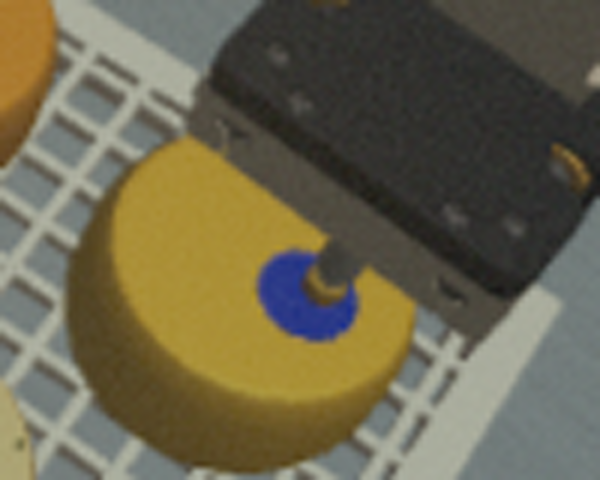

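The brass tip hovers over the upper right of the disc's centre, as it should about 6 mm above it (crop: tip (325,285), disc centre (307,295)). I press slowly and watch the force; the free baseline is Fz ≈ −1.3 N.

Call:
carry_out:
  deltas:
    - [[-0.8,1,0],0]
    - [[-0.8,2,0],0]
    - [[-0.8,3,0],0]
    - [[-0.8,4,0],0]
    - [[-0.8,5,0],0]
    - [[-0.8,6,0],0]
    - [[-0.8,6,0],0]
    - [[-0.8,6,0],0]

```text
time_s: 25.58
eef_pos: [0.4568, 0.3405, 0.1429]
eef_rot: [-1.172, -1.266, 1.266]
force: [1.0, 0.2, -1.7]
gripper_width: 0.0239
```

```bash
python3 -c "
from h import *
F=[];P=[]
for i in range(6): snap('top');o=arm.observe();F.append(o['force']);P.append(o['eef_pos'])
print(np.mean(F,0).round(2),np.std(F,0).round(2),np.mean(P,0).round(5))"
```

```text
[ 0.06  0.26 -1.52] [0.65 0.45 0.41] [0.45686 0.34051 0.14288]
```

No contact yet. I lower 2 mm more and read again.

Call:
carry_out:
  deltas:
    - [[0,1,0],0]
    - [[0,2,0],0]
    - [[0,2,0],0]

```text
time_s: 26.25
eef_pos: [0.4569, 0.3405, 0.1409]
eef_rot: [-1.172, -1.266, 1.266]
force: [-0.7, 0.6, 0.4]
gripper_width: 0.0244
```

```bash
cat > r.py <<'E'
from h import *
F=[];P=[]
for i in range(8): snap('top');o=arm.observe();F.append(o['force']);P.append(o['eef_pos'])
print(np.mean(F,0).round(2),np.std(F,0).round(2),np.mean(P,0).round(5),o['time_s'])
E
python3 r.py
```

```text
[-0.26 -0.45  0.7 ] [0.53 0.47 0.33] [0.45691 0.34055 0.14096] 26.65
```

Call:
carry_out:
  deltas:
    - [[0,1,0],0]
    - [[0,2,0],0]
    - [[0,3,0],0]
    - [[0,3,0],0]
    - [[0,3,0],0]

```text
time_s: 27.28
eef_pos: [0.4569, 0.3406, 0.138]
eef_rot: [-1.172, -1.266, 1.266]
force: [-0.3, -0.6, 3.1]
gripper_width: 0.0237
```

```bash
python3 r.py; python3 k.py 9
```

```text
[-0.49 -0.25  2.24] [0.21 0.5  0.37] [0.4569  0.34056 0.13793] 27.675
t 27.68 pos [0.4569 0.3406 0.1379] F [-0.58  0.67  2.36] w 0.0238
[[-0.077  0.    -0.997]
 [ 0.997  0.    -0.077]
 [ 0.    -1.    -0.   ]]
shift [ 0.  -0.1 -0.1] turn 0.02 yaw -175.58 q [ 0.984  0.226 -0.297  0.    -1.048 -0.907]
scene 0.084 74 [459.4 341.6  85. ] [[448.4, 326.8], [470.0, 354.1]]
scene 0.088 103 [460.6 341.8  87.2] [[448.2, 328.4], [471.0, 354.1]]
scene 0.092 13 [461.1 337.1  91.4] [[457.2, 327.3], [463.3, 343.3]]
scene 0.096 10 [460.4 339.6  96.4] [[458.0, 333.9], [462.2, 343.8]]
scene 0.1 10 [461.1 339.  100.7] [[459.2, 334.9], [462.7, 343.8]]
scene 0.104 9 [460.5 339.6 104.4] [[458.1, 333.9], [462.9, 344.1]]
scene 0.108 7 [461.4 338.9 108.3] [[460.3, 335.3], [462.3, 342.4]]
mark area 417 rect mm [457.5 338.1] [23.9 26.2] 3.5
cheese z 0.08656065737574527
top 0.08 5 [456.  335.7  81.3] [[444.3, 328.2], [467.7, 343.9]]
top 0.084 60 [457.  335.   84.2] [[443.2, 326.7], [470.3, 344.3]]
top 0.088 40 [458.6 336.2  87.1] [[443.4, 328.2], [470.6, 344.0]]
top 0.092 4 [459.3 336.5  92.2] [[456.4, 334.6], [462.1, 338.7]]
mean F [ 0.16 -0.12  2.06] sd [0.53 0.32 0.41] pos [0.4569  0.34055 0.13789]
```

View pics/scene9.png

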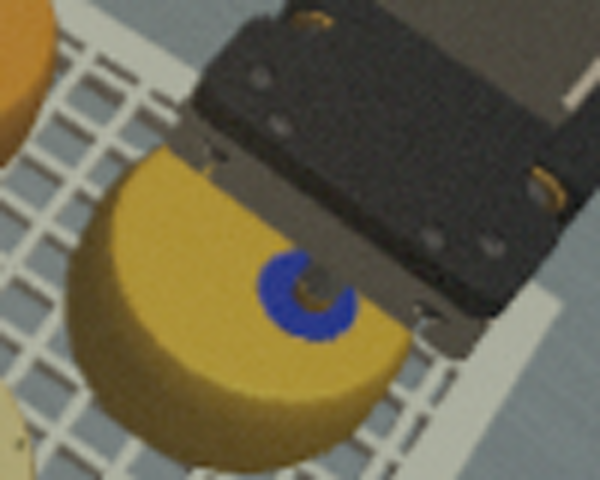

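The tip stands on the disc (crop: foot about (314,296), disc centre about (307,295)), which is 1 to 2 mm off centre. Push is about 3.5 N, so roughly half-way in, and steady. I hand in.

```bash
python3 -c "
from h import *
st(); print(arm.close_job())"
```

```text
t 27.98 pos [0.4569 0.3405 0.1379] F [0.02 0.15 1.6 ] w 0.0242
[[-0.077  0.    -0.997]
 [ 0.997  0.    -0.077]
 [ 0.    -1.    -0.   ]]
the job is handed in; nothing more can be done
None
```

I booked the plate in, then drew the probe and handed the job in at 28 s, holding it upright on the blue mark.

**Plate:** the blue plate went into the meter slot until it met the floor, pressed at about 27 N, and was then released. Its top edge measured about 60 mm above the meter's top, which is the fully home height.

**Probe:**
- **Push:** about 3.5 N above the free baseline, and about 5 mm of travel after contact, so roughly half-way in. Single force readings vary by about 0.5 N; the last one before hand-in, 1.6 N, corresponds to about 3.0 N of push.
- **Position:** within about 1 mm of the disc's centre by depth, and nearer 2 mm by eye in the last picture.
- **Cheese:** the blue mark stayed where it was, within 1 mm.

**What went wrong or disagreed:**
- **Empty first grasp:** the fingers shut above the plate without touching it. Depth showed the real fingertips about 39 mm higher than the reported tool position. I allowed for that from then on.
- **Last joint near its limit:** it came within about 0.004 rad of its range limit (−3.03) over the slot. I turned the tool half a turn before inserting the plate.
- **Mark position:** the two cameras differ by about 1.7 mm on where the mark is. I aimed between them.
- **Not checked at the end:** I took no final picture of the plate, the rack or the loose items at the back. The last look at the plate was after its release, before the probe was drawn.

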